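# Pack a sample bottle and lock the carrier

## Task

Stand the white sample bottle upright in the open compartment of the insulated carrier, then push the carrier's sliding cover fully home over it. Then lock the cover by pressing each of its two black winged fastener heads down and turning it a quarter turn clockwise until it catches and stays down. Leave the amber bottle and the black rubber stopper where they stand.

Things in the scene. Friction and masses are not known exactly. Their poses are not given: they have to be found in the camera images.
- white_bottle: the white plastic sample bottle with a white screw cap, 100 mm tall: round body 52 mm in diameter up to about 65 mm, shoulder, straight cap 32 mm in diameter from 78 mm to the top; about 0.08 kg. Origin: centre of its underside, z up.
- case: the white insulated carrier with blue corners, fixed to the bench, 210 mm (its x) by 300 mm (its y), wall tops 113 mm high. Origin: centre of its underside, z up; its y axis points to the left (the end with the open compartment). Its right half is a closed deck of the same height, over which the cover is parked. Guide rails 6 mm wide and 12 mm high stand on its two long edges.
- compartment (a point): centre of the compartment's floor, 10 mm above the bench, in the axes of the carrier (x across, y along it to the left). Compartment: 120 mm (x) by 130 mm (y), 103 mm deep; with the cover parked the strip of it next to the deck can be covered by up to 23 mm.
- cover (a joint): sliding of the aluminium cover plate (198 mm across x, 150 mm along y, 6 mm thick, top 120 mm above the bench), m: 0 = fully home over the compartment (against a stop), grows as it opens toward the carrier's -y, up to 0.14. Resists with about 3 N. Push it home along the carrier's +y. At 0 its centre lies over the compartment's centre.
- fin (a point): top centre of the cover's black upright push fin, which is 80 mm wide along the carrier's x, 10 mm thick along y and stands 30 mm over the plate; moves with the cover. It stands near the right edge of the cover, 62 mm to the carrier's -y of the cover's centre and of both fasteners; 8 mm of plate lie behind it.
- near_head (a point): centre of the top of the near fastener's wing (at the carrier's -x, 78 mm from the cover's centre), on its turning axis. Black head: disc of 56 mm diameter, its upper face 17 mm below this point, with an upright wing across it 48 mm long, 8 mm thick, 17 mm high. Axes turn with the head: y along the wing, x across it. Open, this point is 46 mm above the cover plate.
- near_press (a joint): how far the near head is pressed down, m: 0 up, 0.010 bottom stop. A spring pushes it up with 4 N at 0 and 9 N at the bottom. It can be pressed only when the cover is home to within 3 mm. Unlocked, it turns freely only while pressed 0.009 or more; once turned fully and let go, it springs back to about 0.0045 and is caught there.
- near_turn (a joint): turn of the near head, rad: 0 open (wing along the carrier's y), grows clockwise seen from above, stop at 1.6 (wing along the carrier's x). Locked from about 1.45 to 1.6.
- far_head (a point): the same point of the far fastener (the one at the carrier's +x), which is alike in every way.
- far_press (a joint): how far the far head is pressed down, m, as near_press.
- far_turn (a joint): turn of the far head, rad, as near_turn.
- black_stopper: bystander: black rubber stopper, 35 mm in diameter, 30 mm tall; origin: centre of its underside.
- amber_bottle: bystander: amber glass reagent bottle with a stopper, 52 mm in diameter, 97 mm tall; origin: centre of its underside.

How it is judged (in metres and radians):
On the way, in this order (a step that is already met when the one before it is completed fails the run):
1. the white bottle stands upright on the compartment's floor, let go (x of white_bottle in the frame of compartment between -0.06 and 0.06 m and y of white_bottle in the frame of compartment between -0.065 and 0.065 m and z of white_bottle in the frame of compartment below 0.008 m and angle between white_bottle's own z axis and vertical below 0.15 rad and contact force between the fingers and white_bottle below 0.2 N), for 0.2 s.
2. the cover is home (value of joint cover below 0.004 m), for 0.2 s.
3. one of the two fasteners is turned and caught (((value of joint near_turn above 1.38 rad and value of joint near_press between 0.003 and 0.007 m) or (value of joint far_turn above 1.38 rad and value of joint far_press between 0.003 and 0.007 m))), for 0.2 s.
4. both fasteners are turned and caught (value of joint each of near_turn, far_turn above 1.38 rad and value of joint near_press between 0.003 and 0.007 m and value of joint far_press between 0.003 and 0.007 m), for 0.2 s.
At the end, for the whole second after the job is handed in: The white bottle stands upright (within 0.15 rad) on the floor of the compartment, the cover is home (within 4 mm), and both fastener heads are turned clockwise by at least 1.38 rad and caught there, held 3 to 7 mm down without being touched (all of step 4 and x of white_bottle in the frame of compartment between -0.06 and 0.06 m and y of white_bottle in the frame of compartment between -0.065 and 0.065 m and z of white_bottle in the frame of compartment below 0.008 m and angle between white_bottle's own z axis and vertical below 0.15 rad and value of joint cover below 0.004 m).
It fails at once if the black stopper is moved by more than 40 mm or tipped (distance of black_stopper from where it was at the start of the episode above 0.04 m or angle between black_stopper's own z axis and vertical above 0.5 rad).
It fails at once if the amber bottle is moved by more than 40 mm or tipped (distance of amber_bottle from where it was at the start of the episode above 0.04 m or angle between amber_bottle's own z axis and vertical above 0.5 rad).
It also fails if it takes over 72 s, if anything falls off the work surface, if the arm or the gripper's body presses on something with over 40 N, if the wrist force passes 120 N, or if a joint passes its speed limit or range.

## Robot

A 6-joint arm with a two-finger parallel gripper is mounted at the origin on a cart in front of the work surface, level with it; the furniture and walls round the work are solid. World frame = base frame: x ahead of the robot, y to its left, z up, the work surface at z = 0. Lengths are in mm, angles in rad, forces in N, time in s.
With the tool pointing down it reaches from about 300 to 875 mm from the base axis. Payload 6.4 kg.
Tool frame: the origin (TCP) lies midway between the tips of the shut fingers; the grasp point (between the pads) lies 19 mm behind it; z points along the fingers, y is the direction in which the jaws open and shut (so a half turn about z gives the same grasp; the last joint's range is limited). The gripper opens to 85 mm and grips with 20 to 120 N. Pads are 22 mm wide; open, the fingers measure 114 mm over their backs; the gripper's body (76 mm by 85 mm) begins 54 mm behind the grasp point. The pads swing forward as they close: fully open they stand 13 mm farther back than shut.
Start: joints at [0.958, 0.181, 1.607, -0, 1.354, -0.206], TCP at [227.502, 528.095, 231.288] pointing down, gripper open.
Joint ranges: [-2.99, 2.99], [-0.89, 2.07], [0.3, 2.58], [-1.14, 4.28], [0, 2.63], [-3.12, 3.12]. Speed limits (rad/s): [2.57, 2.57, 3.01, 3.14, 3.14, 3.14].

## Interface

Orientations are given as a unit quaternion [x, y, z, w].
In Python, from cell import observe, get_image, camera_params, hand_in, look_for, cut_out, pinpoint gives the robot as it stands.
- The arm moves only by the tool drive_tool, never from a script. Its argument "increments" is a list of rows, each an object with "offset": the shift along the world's x, y, z in units of 60 mm (1.0 is 60 mm), a list of three; "roll": the turn about the world's z in units of 5 degrees (1.0 is 5 degrees); "gripper": the closure in counts, from 0 (fully open) to 255 (shut). A call has exactly 10 rows; each row is the pose to reach, as a shift and turn from the pose commanded when the call began; what a row does not reach only later rows make up. A row lasts 1/8 s, in which the tool goes at most 62.5 mm and 10.7 degrees, less where a joint would pass 70% of its speed; a pose out of reach is approached as far as the arm can. A call with a gripper value outside its range is refused whole. The fingers move at their own pace and stop on an object; "squeeze" is the grip in N (left out, the last holds). Time passes only in rows, so rows that repeat a pose let the fingers close, or fill a call up. It gives the time, the measured TCP pose, the force and the opening at its end, in the units of the state.
- observe(): the state, without advancing time (a new reading comes with each control period).
- get_image(name): name is "side" or "top" or "wrist"; returns the picture (420x560x3 uint8, red, green, blue); there is no depth.
- camera_params(name): a dict with "vfov" (degrees; the focal length in pixels is half the picture's height over the tangent of half this angle, whatever the lens; pixels are square), "cx", "cy" (the principal point, pixels), "R" (3x3) and "t" (3): a world point X has camera coordinates R X + t. Camera axes: x right, y down, z forward; pixel columns grow to the right and rows downward; lengths in mm; the calibration is good to about 2 mm. A picture is of the moment at which its call begins: read the wrist's pose just before it. camera_params takes no time and is no camera call; for the wrist camera it gives the pose at the moment of the call.
- hand_in(): hands the job in, once; it reports no verdict.
Trained networks look in the newest picture that a camera, given by its name, has taken for a name from the list of things; names that differ only in an ending like _2 or _b are one class to them, and where a whole thing is asked for, a point or a joint stands for the part that bears it (a point fixed in the world has none). Each returns a list of dicts, best first, with "p" (0 to 1); they miss things now and then, are a little off and sometimes report something else, mostly with a low value. They report only what shows in the picture. A call takes as long as a camera call.
- look_for(name, camera): "point" ([x, y, z] in mm, in the coordinates of the camera as it stood for that picture, good to about 4 mm: the middle of the surface that is visible of it).
- cut_out(name, camera): "mask" (420x560 bool, what is visible of it).
- pinpoint(name, camera): "point" ([x, y, z] in mm, in the coordinates of the camera as it stood for that picture, good to about 4 mm: a listed point, or the origin of a listed thing).
The state is a dict: "time": time; "joint_positions": joint angles; "dq": joint speeds; "effort": joint torques, N m; "tool_pos": TCP position; "eef_rot": TCP orientation; "wrist_force": force on the tool from outside, world axes, zero at the start; "moment": the same for the moment, N m; "grip_width": finger opening in mm.
Only numpy, scipy, OpenCV 4.12 (cv2) and the standard library are available. Lean on these libraries where they do the work, as an engineer would, in place of code of your own. Each camera call takes 0.05 s, during which the arm holds its last target.

## Working session

There is one attempt and no reset: what is moved stays moved. The work goes in short steps, Python scripts to look and compute and a tool call to move; the robot and the scene stay as the last step left them, time stands still between calls to the robot, and variables do not carry over. Pictures are saved under pics/ and viewed, and the job is handed in when it is done.

Besides the shell and the picture viewer there is one more tool, called after ">>>" in YAML: its name, and indented under it one key for each argument. drive_tool: Moves the arm, as the interface text tells. Its arguments: {"type":"object","properties":{"increments":{"type":"array","items":{"type":"object","properties":{"offset":{"type":"array","items":{"type":"number"}},"roll":{"type":"number"},"gripper":{"type":"number"}}}},"squeeze":{"type":"number"}},"required":["increments"]}

```bash
mkdir -p pics; cat > h.py <<'E'
import numpy as np, cv2
from cell import *
def toW(p,c):
    return np.asarray(c["R"]).T@(np.asarray(p)-np.asarray(c["t"]))
def snap(cam,fn):
    c=camera_params(cam); im=get_image(cam); cv2.imwrite("pics/"+fn,cv2.cvtColor(im,cv2.COLOR_RGB2BGR)); return c,im
def pins(cam,names,c):
    for n in names:
        try:
            for r in pinpoint(n,cam)[:2]: print(cam,n,round(r["p"],2),toW(r["point"],c).round(1), {k:v for k,v in r.items() if k not in("p","point")})
        except Exception as e: print(n,e)
E
python3 - <<'E'
from h import *
o=observe(); print(o["time"],o["tool_pos"],o["eef_rot"],o["grip_width"])
for cam in["top","side"]:
    c,im=snap(cam,cam+"0.png")
    pins(cam,["white_bottle","case","compartment","fin","near_head","far_head","black_stopper","amber_bottle"],c)
c,im=snap("wrist","wrist0.png")
print(observe()["time"])
E
```

```text
0.0 [227.15741893 527.63007297 230.36825945] [ 2.01971697e-01  9.79390952e-01 -8.17439697e-04 -3.58658536e-04] 85.4893095892354
top white_bottle 0.61 [435.6 -10.9 167. ] {}
top white_bottle 0.6 [ 554.8 -275.2    3.7] {}
top case 0.68 [504.9  62.2   1.3] {}
top compartment 0.66 [437.   -9.6 166.4] {}
top compartment 0.61 [499.  132.5   8.7] {}
top fin 0.76 [521.9 -62.3 151.6] {}
top near_head 0.73 [434.2 -11.2 165.2] {}
top far_head 0.86 [594.    6.8 170. ] {}
top black_stopper 0.49 [ 418.6 -219.9    1.3] {}
top amber_bottle 0.68 [ 438.4 -355.4    4.9] {}
side white_bottle 0.73 [ 553.7 -277.3   -3.1] {}
side white_bottle 0.38 [519.5 -58.6 146.8] {}
side case 0.64 [508.7  61.6  -1.6] {}
side compartment 0.5 [ 4.373e+02 -3.536e+02 -3.000e-01] {}
side fin 0.69 [521.4 -59.8 147.9] {}
side near_head 0.68 [436.2  -9.7 169.5] {}
side far_head 0.79 [593.   11.8 165. ] {}
side black_stopper 0.82 [ 420.4 -221.    -3.9] {}
side amber_bottle 0.69 [ 437.8 -352.7    1.5] {}
0.95
```

View pics/top0.png

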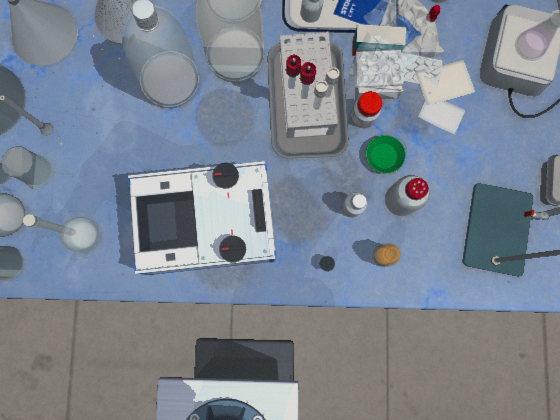

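View pics/side0.png

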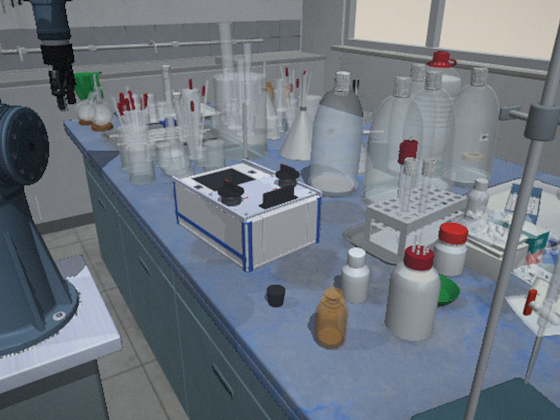

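View pics/wrist0.png

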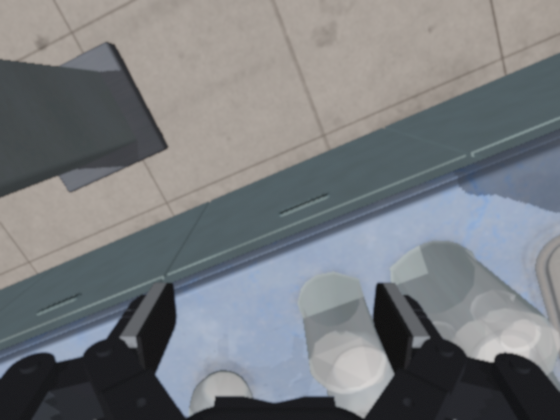

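Top view: the carrier sits at about (200,218) px, the white bottle at (355,203), the stopper at (327,263) and the amber bottle at (387,254). The network positions match all of these. I'll move over the bottle first.

>>> drive_tool:
  increments:
    - {"offset": [0.4, -1, 1], "roll": -1, "gripper": 0}
    - {"offset": [0.8, -2, 1], "roll": -2, "gripper": 0}
    - {"offset": [1.2, -3, 1], "roll": -3, "gripper": 0}
    - {"offset": [1.6, -4, 1], "roll": -4, "gripper": 0}
    - {"offset": [2, -5, 1], "roll": -5, "gripper": 0}
    - {"offset": [2.4, -6, 1], "roll": -6, "gripper": 0}
    - {"offset": [2.8, -7, 1], "roll": -7, "gripper": 0}
    - {"offset": [3.2, -8, 1], "roll": -8, "gripper": 0}
    - {"offset": [3.6, -9, 1], "roll": -9, "gripper": 0}
    - {"offset": [4, -10, 1], "roll": -10, "gripper": 0}

```text
time: 2.2
tool_pos: [453.4, -37.5, 291.7]
eef_rot: [0.598, 0.801, 0.0, 0.001]
wrist_force: [0.8, 1.4, -0.1]
grip_width: 85.3
```

```bash
python3 - <<'E'
from h import *
get_image("wrist")
c,im=snap("wrist","w1.png")
print(observe()["tool_pos"])
pins("wrist",["near_head","far_head","fin","compartment","case","white_bottle"],c)
E
```

```text
[454.25254166 -40.74258561 291.30289529]
wrist near_head 0.61 [439.2  -9.2 162.3] {}
wrist far_head 0.61 [589.8   7.2 165.8] {}
wrist fin 0.77 [523.1 -63.2 150. ] {}
wrist compartment 0.57 [499.2 132.5  11.2] {}
wrist case 0.91 [507.9  59.2   1.3] {}
wrist white_bottle 0.94 [ 5.615e+02 -2.739e+02 -3.000e-01] {}
wrist white_bottle 0.55 [499.  135.8   9.3] {}
```

View pics/w1.png

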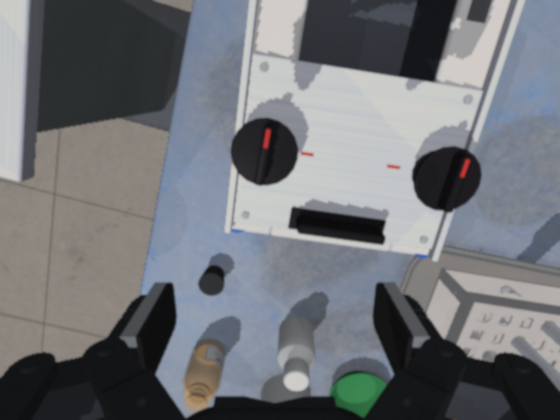

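The wrist view shows the cover screws at (264,66), (469,100), (245,214) and (424,240). The wings are near (266,150) and (457,180), and the fin top spans (292,215)–(383,228).

```bash
cat >> h.py <<'E'
def back(px,z,c):
    f=210/np.tan(np.radians(c["vfov"])/2)
    R=np.asarray(c["R"]);t=np.asarray(c["t"])
    d=R.T@np.array([(px[0]-c["cx"])/f,(px[1]-c["cy"])/f,1.]); o=-R.T@t
    return o+d*(z-o[2])/d[2]
E
python3 - <<'E'
from h import *
c=camera_params("wrist"); print(c)
s=[back(p,120,c) for p in[(264,66),(469,100),(245,214),(424,240)]]
for q in s: print(q.round(1))
print("centre",np.mean(s,0).round(1))
d=s[1]-s[0]; print(np.degrees(np.arctan2(d[1],d[0])))
d=s[3]-s[2]; print(np.degrees(np.arctan2(d[1],d[0])))
for a,b in((0,2),(1,3)):
    d=s[a]-s[b]; print(np.degrees(np.arctan2(-d[0],d[1])))
for p in[(264,151),(446,178)]: print("disc",back(p,149,c).round(1))
for p in[(266,150),(457,180)]: print("wing",back(p,166,c).round(1))
for p in[(293,213),(384,225),(384,240),(293,228)]: print("fin",back(p,150,c).round(1))
# bottle cap top
print(back((296,381),100,c).round(1))
E
```

```text
{'vfov': 62.1773224887357, 'cx': 274.237741093285, 'cy': 213.09475188708424, 'R': array([[ 9.56913016e-01,  2.90374191e-01,  5.55827647e-04],
       [ 2.74245407e-01, -9.04387222e-01,  3.26914684e-01],
       [ 9.54302701e-02, -3.12676483e-01, -9.45053692e-01]]), 't': array([-423.71818277, -217.04605602,  384.11416398])}
[414.3  64.5 120. ]
[590.2  89.7 120. ]
[433.6 -66.1 120. ]
[608.8 -41.2 120. ]
centre [511.7  11.7 120. ]
8.163885468878608
8.087060483541409
8.424880098738745
8.062948556201421
disc [433.6   1.4 149. ]
disc [585.8  24.  149. ]
wing [434.5   5.3 166. ]
wing [585.4  26.4 166. ]
fin [472.5 -42.4 150. ]
fin [552.  -29.9 150. ]
fin [557.6 -43.1 150. ]
fin [476.8 -55.6 150. ]
[ 550.3 -263.2  100. ]
```

```bash
python3 - <<'E'
from h import *
print(observe()["tool_pos"])
c,im=snap("wrist","w2.png")
print(c["t"],observe()["tool_pos"])
a=cv2.imread("pics/w1.png",0);b=cv2.imread("pics/w2.png",0);print(np.abs(a.astype(int)-b).mean(), cv2.phaseCorrelate(a.astype(float),b.astype(float)))
pins("wrist",["near_head","far_head","fin","case"],c)
t=camera_params("top");
import math
def proj(p,c):
    f=210/np.tan(np.radians(c["vfov"])/2); q=np.asarray(c["R"])@p+c["t"]; return (q[:2]/q[2]*f+[c["cx"],c["cy"]]).round(1)
for p in [(437,-9,166),(590,7,166),(555,-276,100),(420,-220,30),(523,-63,150)]: print(proj(np.array(p,float),c),proj(np.array(p,float),t))
r=look_for("near_head","wrist")[0]; print(r, toW(r["point"],c))
m=cut_out("near_head","wrist")[0]["mask"]; ys,xs=np.nonzero(m);print(xs.mean(),ys.mean())
E
```

```text
[452.59226779 -34.1656838  291.35425129]
[-423.71818277 -217.04605602  384.11416398] [452.67661548 -34.15615787 291.43117381]
14.329336734693877 ((0.08199787831614458, 0.12754786026127363), 0.2920794494914916)
wrist near_head 0.6 [436.   -7.5 166.3] {}
wrist far_head 0.79 [590.8   8.9 166.8] {}
wrist fin 0.65 [524.1 -64.7 151.3] {}
wrist case 0.83 [508.2  60.7  -2. ] {}
wrist case 0.28 [ 416.  -218.4   -3. ] {}
[263.9 168.5] [230.5 248. ]
[451.2 204.1] [225.6 174.1]
[296.4 389.7] [356.9 199.6]
[210.  293.2] [327.3 262.4]
[339.6 249.3] [258.5 208. ]
{'point': [-11.1, -41.2, 288.8], 'p': 0.75} [433.96882652  -9.41675758 147.79300493]
264.8966001685867 165.12025849957854
```

View pics/w2.png

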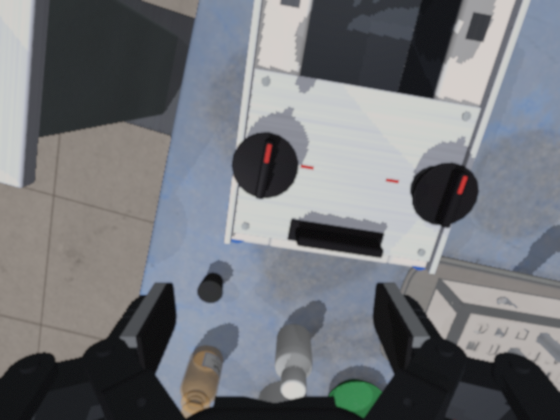

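Settled view: screws at (266,81), (465,117), (245,226) and (421,251), disc centres at (265,165) and (445,194), and the bottle cap at (292,383).

```bash
python3 - <<'E'
from h import *
c=camera_params("wrist")
s=[back(p,120,c) for p in[(266,81),(465,117),(245,226),(421,251)]]
for q in s: print(q.round(1))
print("centre",np.mean(s,0).round(1))
for a,b in((0,1),(2,3)):
    d=s[b]-s[a]; print(np.degrees(np.arctan2(d[1],d[0])))
for a,b in((0,2),(1,3)):
    d=s[a]-s[b]; print(np.degrees(np.arctan2(-d[0],d[1])))
for p in[(265,165),(445,194)]: print("disc",back(p,149,c).round(1))
for p in[(292,223),(382,236),(381,255),(300,244)]: print("fin",back(p,150,c).round(1))
print(back((292,383),100,c).round(1))
im=cv2.imread("pics/w2.png");cv2.imwrite("pics/w2z.png",cv2.resize(im[60:270,220:500],None,fx=2.8,fy=2.8,interpolation=2))
E
```

```text
[419.5  53.  120. ]
[593.9  75.  120. ]
[437.  -78.8 120. ]
[611.2 -54.  120. ]
centre [515.4  -1.2 120. ]
7.1909654513614445
8.101379620305384
7.573684570243872
7.672377266591134
disc [437.9 -10.3 149. ]
disc [591.5  10.1 149. ]
fin [474.8 -52.3 150. ]
fin [554.6 -41.  150. ]
fin [560.9 -58.5 150. ]
fin [487.7 -69.3 150. ]
[ 546.6 -268.6  100. ]
```

View pics/w2z.png

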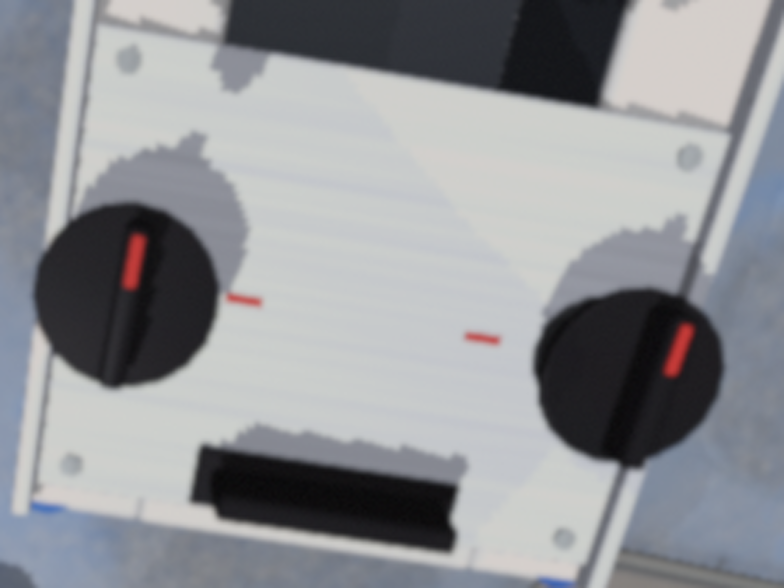

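>>> drive_tool:
  increments:
    - {"offset": [0.3, -0.8, 0], "roll": -0.5, "gripper": 0}
    - {"offset": [0.6, -1.6, 0], "roll": -1, "gripper": 0}
    - {"offset": [0.9, -2.4, 0], "roll": -1.8, "gripper": 0}
    - {"offset": [1.3, -3.2, -0.3], "roll": -1.8, "gripper": 0}
    - {"offset": [1.6, -3.8, -0.8], "roll": -1.8, "gripper": 0}
    - {"offset": [1.7, -4, -1.5], "roll": -1.8, "gripper": 0}
    - {"offset": [1.7, -4, -2.2], "roll": -1.8, "gripper": 0}
    - {"offset": [1.7, -4, -2.4], "roll": -1.8, "gripper": 0}
    - {"offset": [1.7, -4, -2.4], "roll": -1.8, "gripper": 0}
    - {"offset": [1.7, -4, -2.4], "roll": -1.8, "gripper": 0}

```text
time: 4.2
tool_pos: [556.1, -276.0, 149.7]
eef_rot: [0.658, 0.753, 0.0, 0.002]
wrist_force: [0.5, 0.4, 0.5]
grip_width: 85.3
```

```bash
python3 - <<'E'
from h import *
o=observe();print(o["time"],o["tool_pos"],o["eef_rot"])
for cam in["wrist","side"]:
    c,im=snap(cam,cam+"3.png"); pins(cam,["white_bottle"],c)
    r=cut_out("white_bottle",cam)
    if r:
        ys,xs=np.nonzero(r[0]["mask"]);print(r[0]["p"],xs.min(),xs.max(),ys.min(),ys.max())
print(observe()["tool_pos"])
E
```

```text
4.2 [ 556.12045835 -275.9936533   149.68739174] [6.57923219e-01 7.53082744e-01 1.22809250e-04 1.84489811e-03]
wrist white_bottle 0.91 [ 5.586e+02 -2.742e+02 -5.000e-01] {}
0.65 233 304 168 266
side white_bottle 0.69 [ 553.3 -277.3   -5.2] {}
0.69 340 368 248 303
[ 555.26156795 -275.54726397  148.22258838]
```

View pics/wrist3.png

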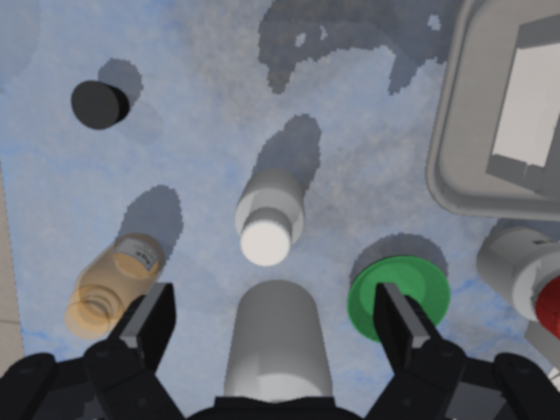

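View pics/side3.png

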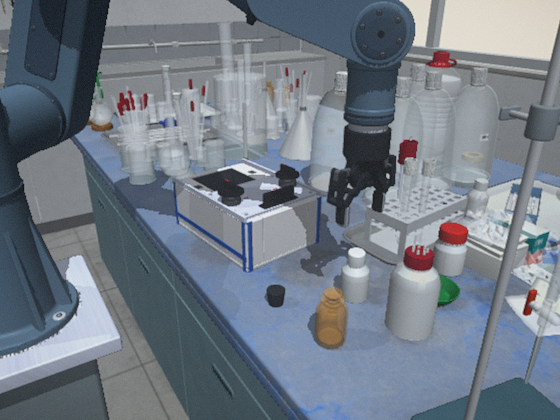

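```bash
python3 - <<'E'
from h import *
c=camera_params("wrist"); print(observe()["tool_pos"])
print(back((266,242),100,c).round(1), back((276,242),100,c).round(1))
t=camera_params("top"); print("top cap",back((356.5,201),100,t))
E
cp h.py /dev/null; python3 -c "
import cv2;im=cv2.imread('pics/top0.png');cv2.imwrite('pics/t0z.png',cv2.resize(im[150:280,310:450],None,fx=4,fy=4,interpolation=2))"
```

```text
[ 555.26156795 -275.54726397  148.22258838]
[ 550.7 -276.   100. ] [ 556.7 -275.2  100. ]
top cap [ 551.79190231 -275.03962329  100.        ]
```

View pics/t0z.png

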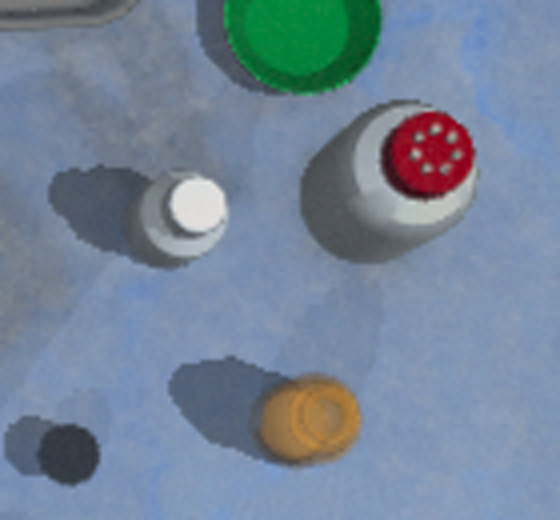

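>>> drive_tool:
  increments:
    - {"offset": [-0.05, -0.02, -0.4], "roll": 0, "gripper": 0}
    - {"offset": [-0.05, -0.02, -0.9], "roll": 0, "gripper": 0}
    - {"offset": [-0.05, -0.02, -1.1], "roll": 0, "gripper": 0}
    - {"offset": [-0.05, -0.02, -1.1], "roll": 0, "gripper": 0}
    - {"offset": [-0.05, -0.02, -1.1], "roll": 0, "gripper": 200}
    - {"offset": [-0.05, -0.02, -1.1], "roll": 0, "gripper": 200}
    - {"offset": [-0.05, -0.02, -1.1], "roll": 0, "gripper": 200}
    - {"offset": [-0.05, -0.02, -1.1], "roll": 0, "gripper": 200}
    - {"offset": [-0.05, -0.02, -1.1], "roll": 0, "gripper": 200}
    - {"offset": [-0.05, -0.02, -1.1], "roll": 0, "gripper": 200}
  squeeze: 40

```text
time: 5.75
tool_pos: [552.6, -277.2, 82.4]
eef_rot: [0.658, 0.753, 0.0, 0.001]
wrist_force: [0.1, -0.4, 5.9]
grip_width: 30.8
```

```bash
python3 - <<'E'
from h import *
c,im=snap("side","s4.png");print(observe()["tool_pos"],observe()["grip_width"])
cv2.imwrite("pics/s4z.png",cv2.resize(cv2.imread("pics/s4.png")[150:350,250:480],None,fx=3,fy=3))
E
```

```text
[ 552.62546017 -277.14520448   82.38928169] 30.425467905624753
```

View pics/s4z.png

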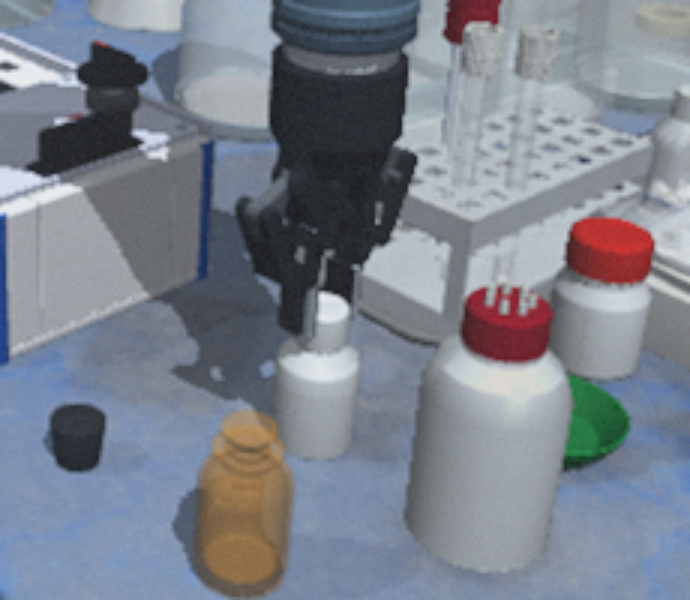

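>>> drive_tool:
  increments:
    - {"offset": [0, 0, 0.5], "roll": 0, "gripper": 200}
    - {"offset": [0, 0, 1.2], "roll": 0, "gripper": 200}
    - {"offset": [0, 0, 2], "roll": 0, "gripper": 200}
    - {"offset": [0, 0, 2.8], "roll": 0, "gripper": 200}
    - {"offset": [-0.1, 0.6, 3.3], "roll": 0, "gripper": 200}
    - {"offset": [-0.2, 1.4, 3.3], "roll": 0, "gripper": 200}
    - {"offset": [-0.3, 2.2, 3.3], "roll": 0, "gripper": 200}
    - {"offset": [-0.4, 3, 3.3], "roll": 0, "gripper": 200}
    - {"offset": [-0.5, 3.6, 3.3], "roll": 0, "gripper": 200}
    - {"offset": [-0.5, 3.8, 3.3], "roll": 0, "gripper": 200}

```text
time: 7.05
tool_pos: [521.2, -46.6, 278.9]
eef_rot: [0.657, 0.754, -0.0, -0.0]
wrist_force: [-0.5, -0.1, -0.7]
grip_width: 30.2
```

>>> drive_tool:
  increments:
    - {"offset": [-0.1, 0.5, 0], "roll": 0, "gripper": 200}
    - {"offset": [-0.2, 1.2, 0], "roll": 0, "gripper": 200}
    - {"offset": [-0.3, 1.9, 0], "roll": 0, "gripper": 200}
    - {"offset": [-0.4, 2.6, 0], "roll": 0, "gripper": 200}
    - {"offset": [-0.4, 3, 0], "roll": 0, "gripper": 200}
    - {"offset": [-0.4, 3.1, 0], "roll": 0, "gripper": 200}
    - {"offset": [-0.4, 3.1, 0], "roll": 0, "gripper": 200}
    - {"offset": [-0.4, 3.1, -0.3], "roll": 0, "gripper": 200}
    - {"offset": [-0.4, 3.1, -0.6], "roll": 0, "gripper": 200}
    - {"offset": [-0.4, 3.1, -0.6], "roll": 0, "gripper": 200}

```text
time: 8.3
tool_pos: [496.3, 136.8, 240.4]
eef_rot: [0.658, 0.753, -0.002, -0.002]
wrist_force: [-0.0, 0.6, -0.4]
grip_width: 30.4
```

```bash
python3 - <<'E'
from h import *
get_image("wrist")
o=observe();print(o["tool_pos"],o["eef_rot"])
for cam in["wrist","side"]:
    c,im=snap(cam,cam+"5.png"); pins(cam,["white_bottle","compartment","case"],c)
E
```

```text
[497.07910961 136.95764146 241.7458118 ] [ 0.658347    0.75271307 -0.00105501 -0.00106944]
wrist white_bottle 0.57 [501.8 137.3 157.9] {}
wrist compartment 0.93 [498.7 134.8   9.9] {}
wrist compartment 0.19 [503.4 138.6 157.4] {}
side white_bottle 0.74 [501.1 136.5 157.3] {}
```

View pics/wrist5.png

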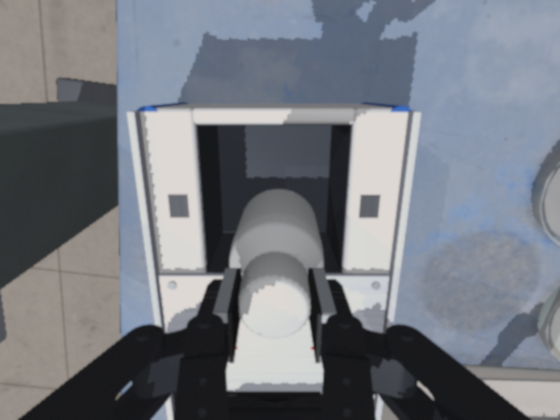

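View pics/side5.png

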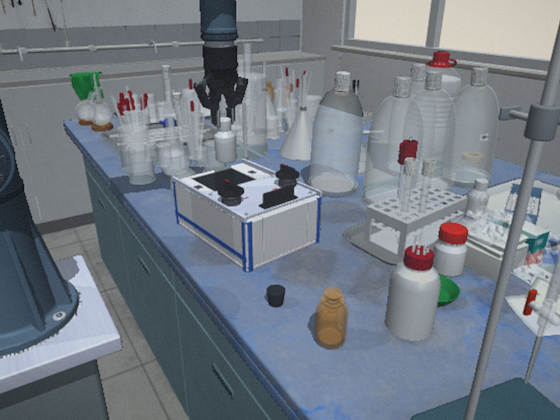

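```bash
python3 - <<'E'
from h import *
c=camera_params("wrist"); print(observe()["tool_pos"])
for p,z in [((163,274),120),((389,275),120),((196,124),113),((354,124),113),((207,272),113),((343,272),113)]: print(p,back(p,z,c).round(1))
u=np.array([-.132,.991]);print(u@(497,137))
for p,z in [((163,274),120),((389,275),120),((196,124),113),((354,124),113)]: print(back(p,z,c)[:2]@u)
E
```

```text
[498.10844269 137.47756967 243.71126961]
(163, 274) [412.1  62.1 120. ]
(389, 275) [605.4  87.3 120. ]
(196, 124) [431.  190.9 113. ]
(354, 124) [550.6 207.2 113. ]
(207, 272) [448.6  65.1 113. ]
(343, 272) [567.5  81.2 113. ]
70.163
7.116228049859775
6.612662660876726
132.2538347393216
132.61275268722432
```

>>> drive_tool:
  increments:
    - {"offset": [0, 0, -0.5], "roll": 0, "gripper": 200}
    - {"offset": [0, 0, -1.1], "roll": 0, "gripper": 200}
    - {"offset": [0, 0, -1.6], "roll": 0, "gripper": 200}
    - {"offset": [0, 0, -2], "roll": 0, "gripper": 200}
    - {"offset": [0, 0, -2.3], "roll": 0, "gripper": 200}
    - {"offset": [0, 0, -2.45], "roll": 0, "gripper": 200}
    - {"offset": [0, 0, -2.5], "roll": 0, "gripper": 200}
    - {"offset": [0, 0, -2.52], "roll": 0, "gripper": 200}
    - {"offset": [0, 0, -2.52], "roll": 0, "gripper": 200}
    - {"offset": [0, 0, -2.52], "roll": 0, "gripper": 200}

```text
time: 10.0
tool_pos: [498.3, 137.5, 92.6]
eef_rot: [0.658, 0.753, 0.0, 0.0]
wrist_force: [-0.1, -0.3, 0.2]
grip_width: 30.3
```

```bash
python3 - <<'E'
from h import *
get_image("wrist")
o=observe();print(o["tool_pos"],o["wrist_force"],o["grip_width"])
c,im=snap("wrist","w6.png")
c,im=snap("side","s6.png")
cv2.imwrite("pics/s6z.png",cv2.resize(cv2.imread("pics/s6.png")[80:280,150:380],None,fx=3,fy=3))
E
```

```text
[498.1883041  137.45046117  92.5454416 ] [-0.17949236  0.14996079  0.02764852] 30.443590436018045
```

View pics/w6.png

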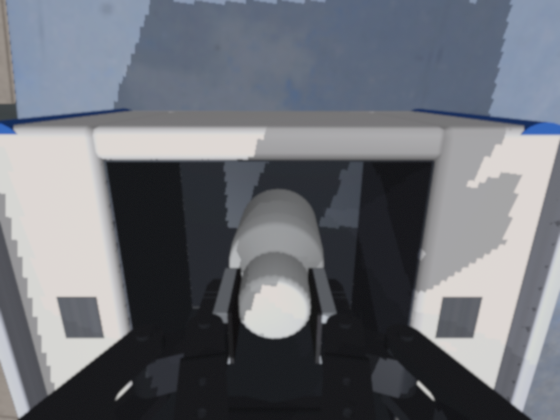

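View pics/s6z.png

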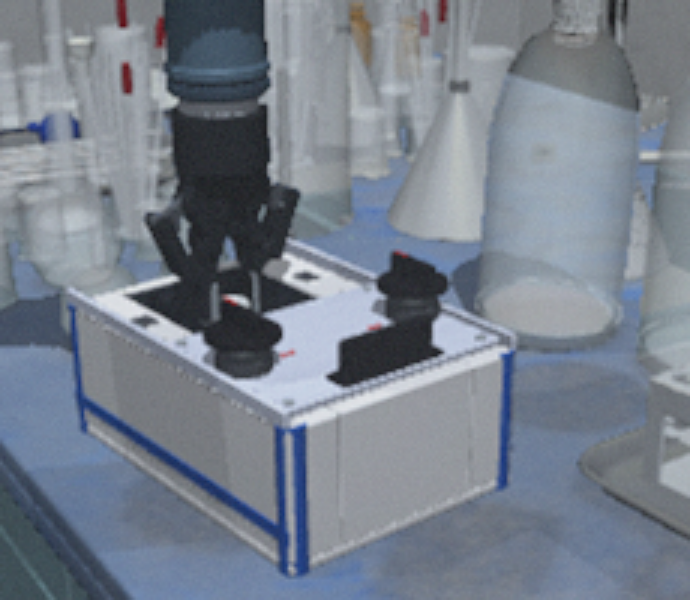

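>>> drive_tool:
  increments:
    - {"offset": [0, 0, 0], "roll": 0, "gripper": 110}
    - {"offset": [0, 0, 0], "roll": 0, "gripper": 80}
    - {"offset": [0, 0, 0], "roll": 0, "gripper": 80}
    - {"offset": [0, 0, 0], "roll": 0, "gripper": 80}
    - {"offset": [0, 0, 0], "roll": 0, "gripper": 80}
    - {"offset": [0, 0, 0.3], "roll": 0, "gripper": 80}
    - {"offset": [0, 0, 0.9], "roll": 0, "gripper": 80}
    - {"offset": [0, 0, 1.6], "roll": 0, "gripper": 80}
    - {"offset": [0, 0, 2.3], "roll": 0, "gripper": 80}
    - {"offset": [0, 0, 2.5], "roll": 0, "gripper": 80}

```text
time: 11.4
tool_pos: [499.4, 137.5, 245.3]
eef_rot: [0.658, 0.753, 0.002, 0.002]
wrist_force: [0.2, -0.8, -0.0]
grip_width: 58.4
```

```bash
python3 - <<'E'
from h import *
get_image("wrist")
o=observe();print(o["tool_pos"],o["wrist_force"],o["grip_width"])
c,im=snap("wrist","w7.png")
pins("wrist",["white_bottle","near_head","far_head","fin"],c)
E
```

```text
[499.33059494 137.52860562 245.24569147] [ 0.56190236 -0.1297297   0.81962342] 58.359680881493794
wrist white_bottle 0.63 [506.3 140.9  13.4] {}
wrist far_head 0.56 [591.2   9.  164.7] {}
```

View pics/w7.png

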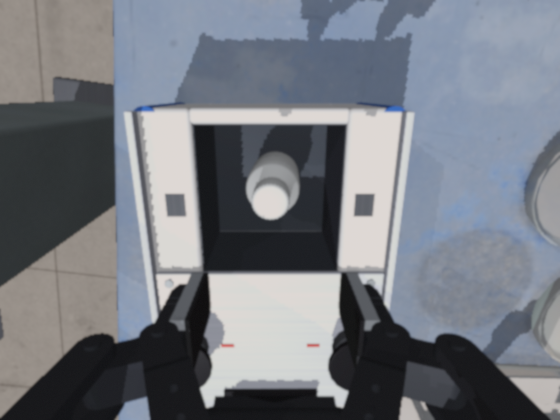

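>>> drive_tool:
  increments:
    - {"offset": [0.1, -0.5, 0], "roll": 0, "gripper": 255}
    - {"offset": [0.2, -1.3, 0], "roll": 0, "gripper": 255}
    - {"offset": [0.3, -2.2, 0], "roll": 0, "gripper": 255}
    - {"offset": [0.4, -3.1, 0], "roll": 0, "gripper": 255}
    - {"offset": [0.48, -3.7, 0], "roll": 0, "gripper": 255}
    - {"offset": [0.48, -3.95, 0], "roll": 0, "gripper": 255}
    - {"offset": [0.48, -3.95, -0.3], "roll": 0, "gripper": 255}
    - {"offset": [0.48, -3.95, -0.9], "roll": 0, "gripper": 255}
    - {"offset": [0.48, -3.95, -1.5], "roll": 0, "gripper": 255}
    - {"offset": [0.48, -3.95, -1.8], "roll": 0, "gripper": 255}

```text
time: 12.95
tool_pos: [524.6, -97.1, 130.6]
eef_rot: [0.657, 0.754, -0.001, -0.003]
wrist_force: [1.1, -0.2, 0.3]
grip_width: -0.0
```

```bash
python3 - <<'E'
from h import *
get_image("wrist")
get_image("wrist")
o=observe();print(o["time"],o["tool_pos"],o["wrist_force"],o["grip_width"])
c,im=snap("wrist","w8.png")
pins("wrist",["near_head","far_head","fin"],c)
c,im=snap("side","s8.png")
cv2.imwrite("pics/s8z.png",cv2.resize(cv2.imread("pics/s8.png")[80:280,150:380],None,fx=3,fy=3))
E
```

```text
13.05 [524.80989137 -97.65577894 131.26583103] [-0.47225943  1.1356296   0.33796147] 0.08717859984857122
wrist near_head 0.83 [438.8  -9.1 164.2] {}
wrist fin 0.66 [524.  -63.3 151.2] {}
```

View pics/w8.png

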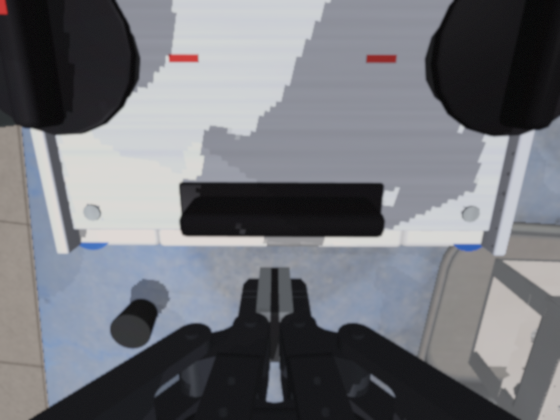

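View pics/s8z.png

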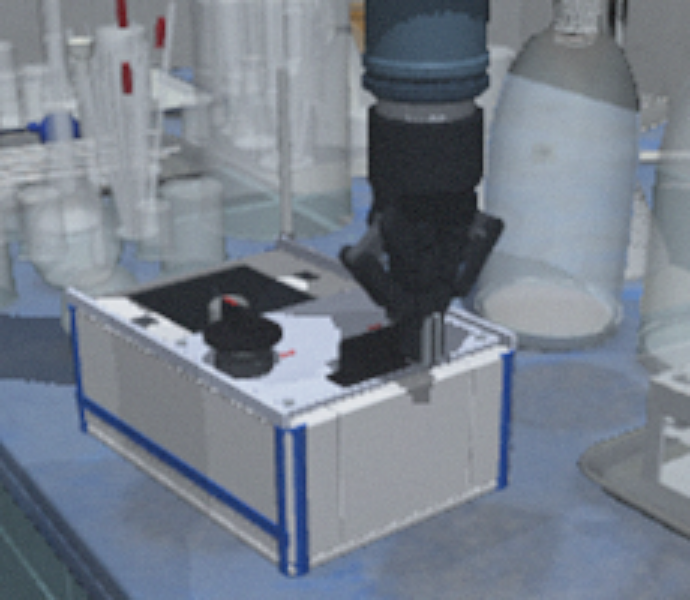

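>>> drive_tool:
  increments:
    - {"offset": [-0.02, 0.15, 0], "roll": 0, "gripper": 255}
    - {"offset": [-0.05, 0.35, 0], "roll": 0, "gripper": 255}
    - {"offset": [-0.09, 0.65, 0], "roll": 0, "gripper": 255}
    - {"offset": [-0.13, 1.0, 0], "roll": 0, "gripper": 255}
    - {"offset": [-0.18, 1.35, 0], "roll": 0, "gripper": 255}
    - {"offset": [-0.22, 1.7, 0], "roll": 0, "gripper": 255}
    - {"offset": [-0.27, 2.0, 0], "roll": 0, "gripper": 255}
    - {"offset": [-0.29, 2.2, 0], "roll": 0, "gripper": 255}
    - {"offset": [-0.31, 2.3, 0], "roll": 0, "gripper": 255}
    - {"offset": [-0.31, 2.3, 0], "roll": 0, "gripper": 255}

```text
time: 14.55
tool_pos: [507.7, 39.2, 133.8]
eef_rot: [0.658, 0.753, 0.0, -0.001]
wrist_force: [-0.2, -0.6, -0.5]
grip_width: 0.1
```

```bash
python3 - <<'E'
from h import *
o=observe();print(o["time"],o["tool_pos"],o["wrist_force"],o["grip_width"])
c,im=snap("wrist","w9.png")
pins("wrist",["near_head","far_head","fin"],c)
o=observe();print(o["time"],o["tool_pos"],o["wrist_force"],o["grip_width"])
E
```

```text
14.55 [507.68237698  39.18198591 133.78873195] [-0.19689724 -0.61624406 -0.46000729] 0.10716835988764552
wrist near_head 0.74 [421.5 109.8 163.8] {}
wrist far_head 0.79 [575.8 126.8 167.5] {}
wrist fin 0.74 [507.   53.1 149.8] {}
14.75 [507.79565282  38.34885463 133.72662492] [-0.4054636  -0.36913658 -0.56173719] -0.11686554868448248
```

View pics/w9.png

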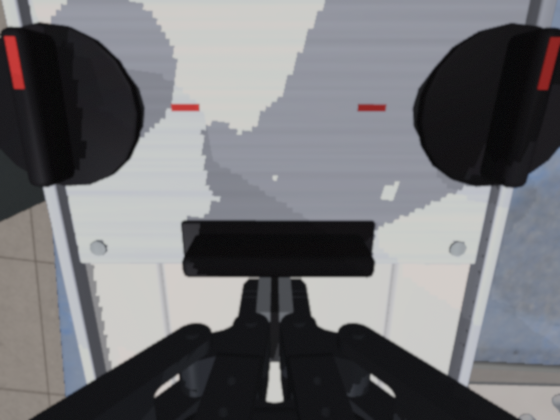

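>>> drive_tool:
  increments:
    - {"offset": [0, 0.05, 0], "roll": 0, "gripper": 255}
    - {"offset": [-0.01, 0.1, 0], "roll": 0, "gripper": 255}
    - {"offset": [-0.02, 0.15, 0], "roll": 0, "gripper": 255}
    - {"offset": [-0.03, 0.19, 0], "roll": 0, "gripper": 255}
    - {"offset": [-0.03, 0.22, 0], "roll": 0, "gripper": 255}
    - {"offset": [-0.03, 0.24, 0], "roll": 0, "gripper": 255}
    - {"offset": [-0.03, 0.26, 0], "roll": 0, "gripper": 255}
    - {"offset": [-0.04, 0.28, 0], "roll": 0, "gripper": 255}
    - {"offset": [-0.04, 0.29, 0], "roll": 0, "gripper": 255}
    - {"offset": [-0.04, 0.29, 0], "roll": 0, "gripper": 255}

```text
time: 16.0
tool_pos: [505.7, 55.9, 134.1]
eef_rot: [0.658, 0.753, 0.0, -0.0]
wrist_force: [0.1, -2.1, -1.2]
grip_width: 0.1
```

>>> drive_tool:
  increments:
    - {"offset": [0, 0.01, 0], "roll": 0, "gripper": 255}
    - {"offset": [0, 0.02, 0], "roll": 0, "gripper": 255}
    - {"offset": [0, 0.03, 0], "roll": 0, "gripper": 255}
    - {"offset": [0, 0.04, 0], "roll": 0, "gripper": 255}
    - {"offset": [0, 0.05, 0], "roll": 0, "gripper": 255}
    - {"offset": [-0.01, 0.06, 0], "roll": 0, "gripper": 255}
    - {"offset": [-0.01, 0.07, 0], "roll": 0, "gripper": 255}
    - {"offset": [-0.01, 0.07, 0], "roll": 0, "gripper": 255}
    - {"offset": [-0.01, 0.07, 0], "roll": 0, "gripper": 255}
    - {"offset": [-0.01, 0.07, 0], "roll": 0, "gripper": 255}

```text
time: 17.25
tool_pos: [505.7, 56.4, 134.2]
eef_rot: [0.658, 0.753, -0.002, 0.002]
wrist_force: [0.6, -18.1, -2.7]
grip_width: 0.2
```

```bash
python3 - <<'E'
from h import *
c,im=snap("wrist","w10.png")
pins("wrist",["near_head","far_head","fin"],c)
o=observe();print(o["time"],o["tool_pos"],o["wrist_force"],o["grip_width"])
E
```

```text
wrist near_head 0.62 [418.6 126.2 166.3] {}
wrist far_head 0.83 [573.7 144.8 166.8] {}
wrist fin 0.59 [507.6  69.3 151.6] {}
17.45 [505.65142784  56.43754059 134.20180364] [ -0.12333608 -18.19893276  -2.65396169] -0.2527221920489774
```

View pics/w10.png

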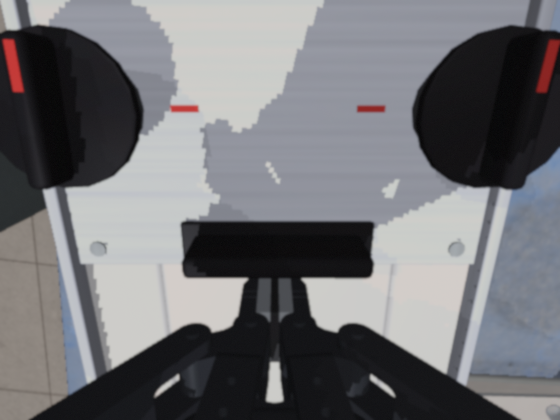

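>>> drive_tool:
  increments:
    - {"offset": [0, -0.15, 0], "roll": 0, "gripper": 255}
    - {"offset": [0, -0.3, 0], "roll": 0, "gripper": 255}
    - {"offset": [0, -0.3, 0.5], "roll": 0, "gripper": 255}
    - {"offset": [0, -0.3, 1.1], "roll": 0, "gripper": 200}
    - {"offset": [-0.2, -0.2, 1.6], "roll": 0, "gripper": 140}
    - {"offset": [-0.7, 0, 1.7], "roll": 0, "gripper": 100}
    - {"offset": [-1.1, 0.05, 1.7], "roll": 0, "gripper": 100}
    - {"offset": [-1.3, 0.05, 1.7], "roll": 0, "gripper": 100}
    - {"offset": [-1.3, 0.05, 1.7], "roll": 0, "gripper": 100}
    - {"offset": [-1.3, 0.05, 1.7], "roll": 0, "gripper": 100}

```text
time: 18.7
tool_pos: [427.8, 62.8, 236.2]
eef_rot: [0.658, 0.753, 0.0, 0.0]
wrist_force: [-0.7, -0.2, -0.4]
grip_width: 51.9
```

```bash
python3 - <<'E'
from h import *
get_image("wrist");get_image("wrist")
print(observe()["tool_pos"])
c,im=snap("wrist","w11.png")
pins("wrist",["near_head","far_head","fin","case"],c)
o=observe();print(o["time"],o["tool_pos"],o["wrist_force"],o["grip_width"])
cv2.imwrite("pics/w11z.png",cv2.resize(cv2.imread("pics/w11.png")[100:300,180:400],None,fx=3.4,fy=3,interpolation=2))
E
```

```text
[427.68879067  62.8209753  236.03732811]
wrist near_head 0.93 [418.1 123.4 166. ] {}
wrist far_head 0.75 [571.9 146.8 169.5] {}
wrist fin 0.66 [503.9  70.9 149.1] {}
wrist case 0.92 [508.3  61.4  -1.8] {}
wrist case 0.65 [419.2 125.6 166.1] {}
19.05 [427.25247284  62.95402867 235.95916821] [-0.29825249  0.47130854  0.15874465] 51.49399091311289
```

View pics/w11.png

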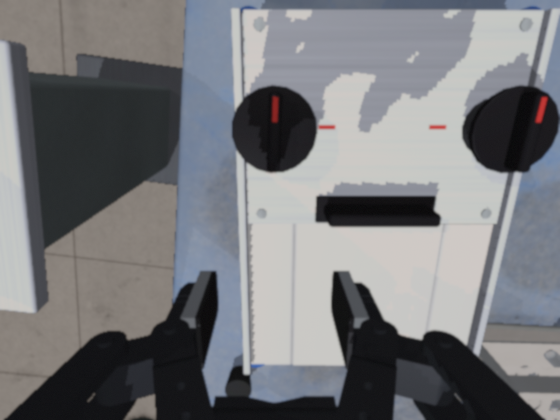

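```bash
python3 - <<'E'
from h import *
c=camera_params("wrist"); print(observe()["tool_pos"])
print(back((274.5,129),149,c).round(1),back((275.5,123),166,c).round(1),back((511,129),149,c).round(1))
E
```

```text
[427.25247284  62.95402867 235.95916821]
[419.3 124.9 149. ] [419.2 130.1 166. ] [570.3 145.5 149. ]
```

View pics/w11z.png

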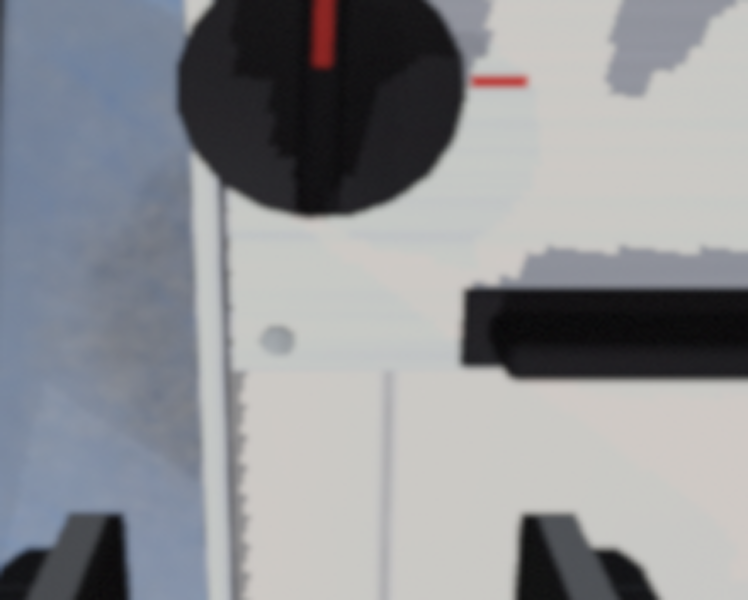

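>>> drive_tool:
  increments:
    - {"offset": [-0.05, 0.3, 0], "roll": 0, "gripper": 100}
    - {"offset": [-0.1, 0.7, 0], "roll": 0, "gripper": 100}
    - {"offset": [-0.13, 1.03, 0], "roll": 0, "gripper": 100}
    - {"offset": [-0.13, 1.03, -0.4], "roll": 0, "gripper": 120}
    - {"offset": [-0.13, 1.03, -0.9], "roll": 0, "gripper": 140}
    - {"offset": [-0.13, 1.03, -1.25], "roll": 0, "gripper": 160}
    - {"offset": [-0.13, 1.03, -1.35], "roll": 0, "gripper": 180}
    - {"offset": [-0.13, 1.03, -1.35], "roll": 0, "gripper": 180}
    - {"offset": [-0.13, 1.03, -1.35], "roll": 0, "gripper": 180}
    - {"offset": [-0.13, 1.03, -1.35], "roll": 0, "gripper": 180}

```text
time: 20.3
tool_pos: [419.9, 124.8, 155.9]
eef_rot: [0.658, 0.753, 0.001, 0.001]
wrist_force: [-0.5, -0.7, -0.3]
grip_width: 25.4
```

```bash
python3 - <<'E'
from h import *
c,im=snap("wrist","w12.png");snap("side","s12.png")
o=observe();print(o["time"],o["tool_pos"],o["wrist_force"],o["grip_width"])
cv2.imwrite("pics/s12z.png",cv2.resize(cv2.imread("pics/s12.png")[80:280,150:380],None,fx=3,fy=3))
E
```

```text
20.4 [419.65474359 124.82342724 155.63928407] [0.43087601 0.12231974 0.25054018] 25.064296598187603
```

View pics/w12.png

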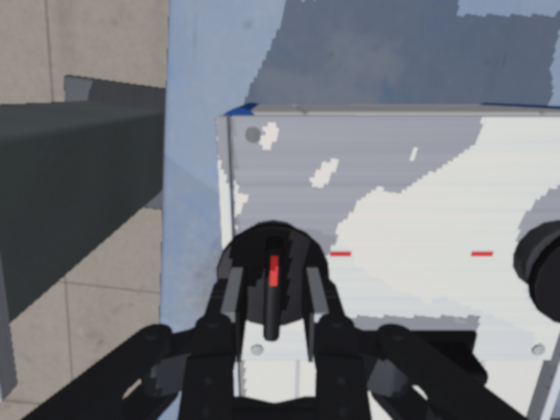

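View pics/s12z.png

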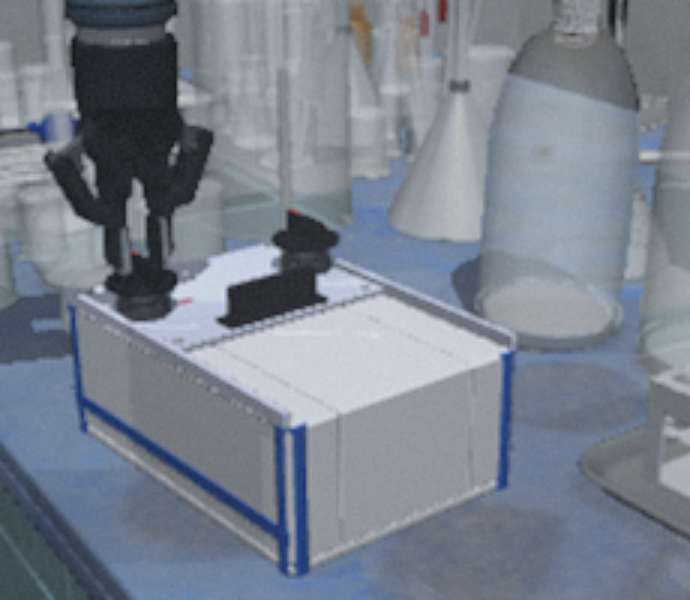

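>>> drive_tool:
  increments:
    - {"offset": [0, 0, 0], "roll": 0, "gripper": 255}
    - {"offset": [0, 0, 0], "roll": 0, "gripper": 255}
    - {"offset": [0, 0, 0], "roll": 0, "gripper": 255}
    - {"offset": [0, 0, 0], "roll": 0, "gripper": 255}
    - {"offset": [0, 0, -0.05], "roll": 0, "gripper": 255}
    - {"offset": [0, 0, -0.1], "roll": 0, "gripper": 255}
    - {"offset": [0, 0, -0.15], "roll": 0, "gripper": 255}
    - {"offset": [0, 0, -0.2], "roll": 0, "gripper": 255}
    - {"offset": [0, 0, -0.22], "roll": 0, "gripper": 255}
    - {"offset": [0, 0, -0.22], "roll": 0, "gripper": 255}
  squeeze: 60

```text
time: 21.65
tool_pos: [420.0, 124.9, 145.0]
eef_rot: [0.658, 0.753, 0.0, 0.001]
wrist_force: [-14.7, -1.5, 32.7]
grip_width: 6.0
```

>>> drive_tool:
  increments:
    - {"offset": [-0.03, 0, 0.01], "roll": 0, "gripper": 255}
    - {"offset": [-0.05, 0, 0.02], "roll": -0.5, "gripper": 255}
    - {"offset": [-0.05, 0, 0.02], "roll": -1.5, "gripper": 255}
    - {"offset": [-0.05, 0, 0.02], "roll": -2.5, "gripper": 255}
    - {"offset": [-0.05, 0, 0.02], "roll": -3.5, "gripper": 255}
    - {"offset": [-0.05, 0, 0.02], "roll": -4.5, "gripper": 255}
    - {"offset": [-0.05, 0, 0.02], "roll": -5.5, "gripper": 255}
    - {"offset": [-0.05, 0, 0.02], "roll": -6.5, "gripper": 255}
    - {"offset": [-0.05, 0, 0.02], "roll": -7.5, "gripper": 255}
    - {"offset": [-0.05, 0, 0.02], "roll": -8, "gripper": 255}

```text
time: 22.9
tool_pos: [419.8, 124.6, 145.4]
eef_rot: [0.876, 0.482, 0.003, 0.002]
wrist_force: [2.1, -1.5, 12.2]
grip_width: 6.0
```

```bash
python3 - <<'E'
from h import *
c,im=snap("wrist","w13.png")
o=observe();print(o["time"],o["tool_pos"],o["wrist_force"],o["moment"],o["grip_width"],o["eef_rot"])
E
```

```text
22.95 [419.82130488 124.58383343 145.38076747] [ 1.70745712 -1.85447549 11.89258216] [-0.36226283 -0.38277992  0.01613298] 6.150476669761348 [0.87675625 0.48091834 0.00343015 0.00206441]
```

View pics/w13.png

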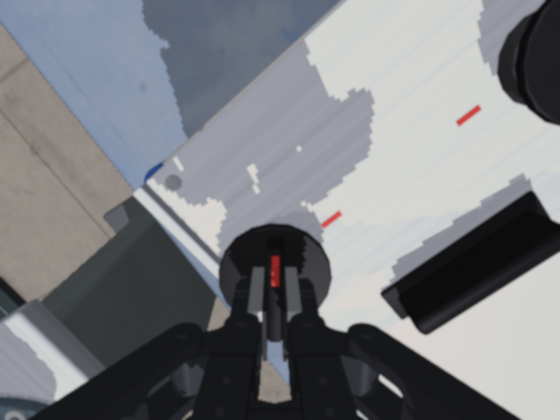

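>>> drive_tool:
  increments:
    - {"offset": [0, 0, -0.02], "roll": -1, "gripper": 255}
    - {"offset": [0, 0, -0.02], "roll": -2.2, "gripper": 255}
    - {"offset": [0, 0, -0.02], "roll": -3.4, "gripper": 255}
    - {"offset": [0, 0, -0.02], "roll": -4.6, "gripper": 255}
    - {"offset": [0, 0, -0.02], "roll": -5.8, "gripper": 255}
    - {"offset": [0, 0, -0.02], "roll": -7, "gripper": 255}
    - {"offset": [0, 0, -0.02], "roll": -8.2, "gripper": 255}
    - {"offset": [0, 0, -0.02], "roll": -9.4, "gripper": 255}
    - {"offset": [0, 0, -0.02], "roll": -10.4, "gripper": 255}
    - {"offset": [0, 0, -0.02], "roll": -10.8, "gripper": 255}

```text
time: 24.2
tool_pos: [420.5, 123.9, 145.2]
eef_rot: [0.999, 0.032, 0.005, 0.001]
wrist_force: [0.5, -4.8, 19.2]
grip_width: 6.1
```

```bash
python3 - <<'E'
from h import *
c,im=snap("wrist","w14.png")
o=observe();print(o["time"],o["tool_pos"],o["wrist_force"],o["moment"],o["grip_width"],o["eef_rot"],o["joint_positions"])
q=o["eef_rot"];print(2*np.degrees(np.arctan2(q[1],q[0]))-90)
E
```

```text
24.25 [420.48720904 123.8771683  145.22219215] [-0.13060732 -4.99955305 18.86106597] [-0.93091368 -0.07577286  0.53370102] 6.130554085457014 [0.99949556 0.03139879 0.0046166  0.00119227] [ 0.01611629 -0.03625152  2.02553694 -0.0024652   1.14303976  1.52511624]
-86.40133098407605
```

View pics/w14.png

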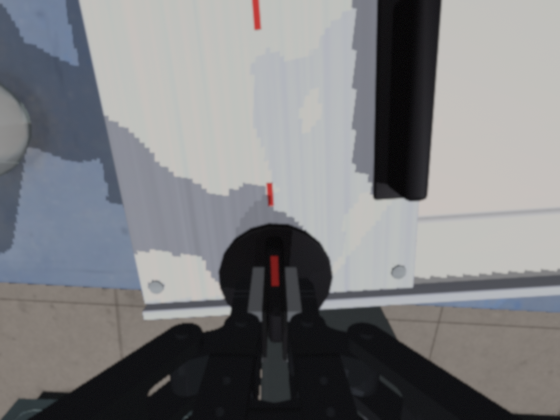

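>>> drive_tool:
  increments:
    - {"offset": [0, 0, 0.04], "roll": 0, "gripper": 255}
    - {"offset": [0, 0, 0.08], "roll": 0, "gripper": 255}
    - {"offset": [0, 0, 0.08], "roll": 0, "gripper": 180}
    - {"offset": [0, 0, 0.08], "roll": 0, "gripper": 150}
    - {"offset": [0, 0, 0.08], "roll": 0, "gripper": 150}
    - {"offset": [0, 0, 0.08], "roll": 0, "gripper": 150}
    - {"offset": [0, 0, 0.3], "roll": 0, "gripper": 150}
    - {"offset": [0, 0, 0.8], "roll": 0, "gripper": 150}
    - {"offset": [0, 0, 1.3], "roll": 0, "gripper": 150}
    - {"offset": [0, 0, 1.5], "roll": 0, "gripper": 150}

```text
time: 25.5
tool_pos: [417.4, 124.9, 234.4]
eef_rot: [0.999, 0.032, 0.002, 0.0]
wrist_force: [-0.1, -0.0, -0.3]
grip_width: 35.0
```

```bash
python3 - <<'E'
from h import *
get_image("wrist")
o=observe();print(o["time"],o["tool_pos"],o["wrist_force"],o["grip_width"])
c,im=snap("wrist","w15.png");snap("side","s15.png")
pins("wrist",["near_head","far_head","fin"],c)
pins("side",["near_head","far_head","fin"],camera_params("side"))
cv2.imwrite("pics/s15z.png",cv2.resize(cv2.imread("pics/s15.png")[140:280,160:340],None,fx=4,fy=4))
E
```

```text
25.55 [417.67813002 124.9144372  234.94567962] [ 1.26209479 -0.12100365  0.72501129] 35.169039834205584
wrist near_head 0.58 [419.8 125.2 160.6] {}
wrist fin 0.89 [506.3  73.  150.7] {}
side far_head 0.48 [574.3 145.5 163.8] {}
side fin 0.71 [503.9  75.7 146.9] {}
side fin 0.48 [575.1 146.  165.2] {}
```

View pics/w15.png

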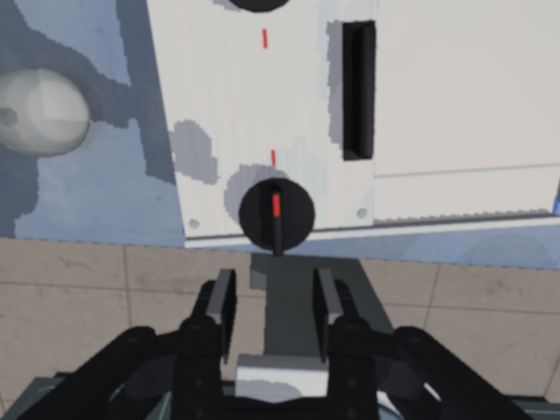

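View pics/s15z.png

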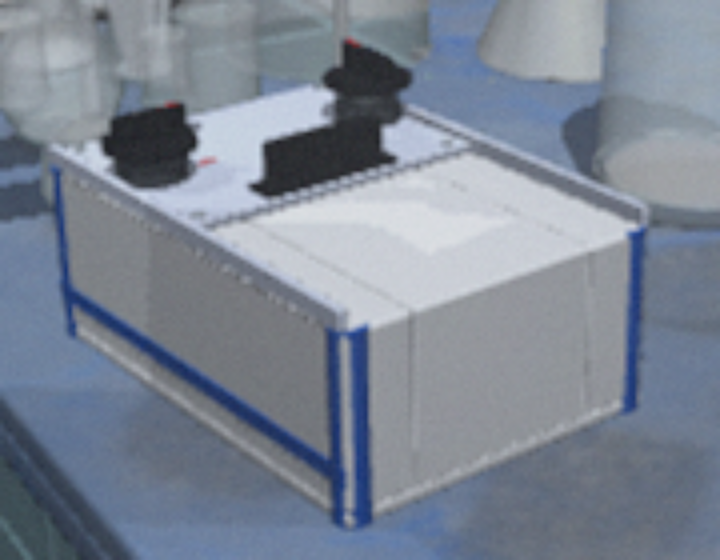

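>>> drive_tool:
  increments:
    - {"offset": [0.1, 0, 0], "roll": 2, "gripper": 120}
    - {"offset": [0.4, 0, 0], "roll": 4, "gripper": 120}
    - {"offset": [0.8, -0.2, 0], "roll": 6, "gripper": 120}
    - {"offset": [1.2, -0.4, 0], "roll": 8, "gripper": 120}
    - {"offset": [1.6, -0.5, 0], "roll": 10, "gripper": 120}
    - {"offset": [2, -0.5, 0], "roll": 12, "gripper": 120}
    - {"offset": [2.4, -0.5, 0], "roll": 14, "gripper": 120}
    - {"offset": [2.7, -0.5, 0], "roll": 16, "gripper": 120}
    - {"offset": [2.7, -0.5, 0], "roll": 18, "gripper": 120}
    - {"offset": [2.7, -0.5, 0], "roll": 18.8, "gripper": 120}

```text
time: 27.2
tool_pos: [578.2, 94.7, 230.8]
eef_rot: [0.657, 0.754, -0.001, -0.001]
wrist_force: [-0.3, -0.9, 0.8]
grip_width: 45.2
```

```bash
python3 - <<'E'
from h import *
get_image("wrist");get_image("wrist")
o=observe();print(o["time"],o["tool_pos"],o["wrist_force"],o["grip_width"])
q=o["eef_rot"];print(2*np.degrees(np.arctan2(q[1],q[0]))-90)
c,im=snap("wrist","w16.png")
pins("wrist",["near_head","far_head","fin"],c)
E
```

```text
27.3 [578.05970798  94.80578479 231.04193923] [ 0.70847156 -1.07451367  0.4732209 ] 44.98956025941931
7.712751648361319
wrist near_head 0.59 [418.6 123.1 162.7] {}
wrist far_head 0.72 [573.7 142.8 168.5] {}
wrist fin 0.74 [507.   70.6 150.2] {}
```

View pics/w16.png

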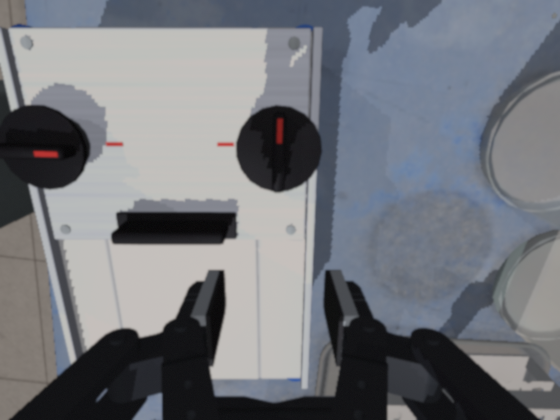

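```bash
python3 - <<'E'
from h import *
c=camera_params("wrist"); print(observe()["tool_pos"])
print(back((279,149),149,c).round(1),back((280,152),160,c).round(1))
E
```

```text
[578.15902521  94.83303082 231.65526318]
[574.8 145.1 149. ] [575.3 145.  160. ]
```

>>> drive_tool:
  increments:
    - {"offset": [-0.03, 0.3, 0], "roll": 0, "gripper": 120}
    - {"offset": [-0.06, 0.7, 0], "roll": 0, "gripper": 120}
    - {"offset": [-0.06, 0.84, -0.1], "roll": 0, "gripper": 120}
    - {"offset": [-0.06, 0.84, -0.5], "roll": 0, "gripper": 140}
    - {"offset": [-0.06, 0.84, -0.9], "roll": 0, "gripper": 160}
    - {"offset": [-0.06, 0.84, -1.2], "roll": 0, "gripper": 180}
    - {"offset": [-0.06, 0.84, -1.27], "roll": 0, "gripper": 180}
    - {"offset": [-0.06, 0.84, -1.27], "roll": 0, "gripper": 180}
    - {"offset": [-0.06, 0.84, -1.27], "roll": 0, "gripper": 180}
    - {"offset": [-0.06, 0.84, -1.27], "roll": 0, "gripper": 180}

```text
time: 28.75
tool_pos: [575.3, 145.2, 156.6]
eef_rot: [0.658, 0.753, 0.001, 0.001]
wrist_force: [0.8, -0.4, 1.0]
grip_width: 24.9
```

```bash
python3 - <<'E'
from h import *
c,im=snap("wrist","w17.png")
o=observe();print(o["time"],o["tool_pos"],o["wrist_force"],o["grip_width"])
E
```

```text
28.8 [575.13267585 145.23799734 156.47320075] [-0.32146961 -0.12935769  0.24494952] 25.18035398054857
```

View pics/w17.png

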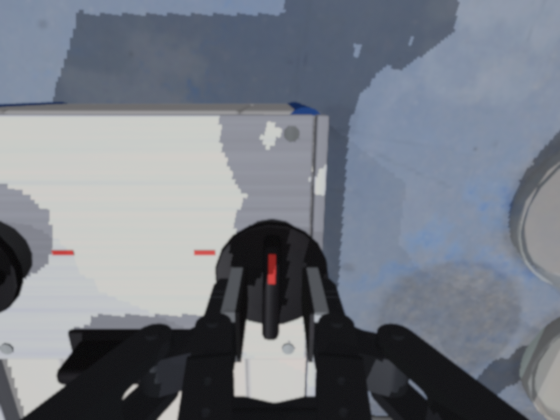

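>>> drive_tool:
  increments:
    - {"offset": [-0.03, 0, 0], "roll": 0, "gripper": 255}
    - {"offset": [-0.03, 0, 0], "roll": 0, "gripper": 255}
    - {"offset": [-0.03, 0, 0], "roll": 0, "gripper": 255}
    - {"offset": [-0.03, 0, 0], "roll": 0, "gripper": 255}
    - {"offset": [-0.03, 0, -0.05], "roll": 0, "gripper": 255}
    - {"offset": [-0.03, 0, -0.1], "roll": 0, "gripper": 255}
    - {"offset": [-0.03, 0, -0.15], "roll": 0, "gripper": 255}
    - {"offset": [-0.03, 0, -0.19], "roll": 0, "gripper": 255}
    - {"offset": [-0.03, 0, -0.21], "roll": 0, "gripper": 255}
    - {"offset": [-0.03, 0, -0.21], "roll": 0, "gripper": 255}
  squeeze: 60

```text
time: 30.05
tool_pos: [573.9, 145.3, 146.0]
eef_rot: [0.658, 0.753, 0.001, 0.001]
wrist_force: [-3.9, 0.4, 20.2]
grip_width: 6.2
```

>>> drive_tool:
  increments:
    - {"offset": [-0.01, 0, 0], "roll": -0.5, "gripper": 255}
    - {"offset": [-0.01, 0, 0], "roll": -1.5, "gripper": 255}
    - {"offset": [-0.01, 0, 0], "roll": -2.5, "gripper": 255}
    - {"offset": [-0.01, 0, 0], "roll": -3.5, "gripper": 255}
    - {"offset": [-0.01, 0, 0], "roll": -4.5, "gripper": 255}
    - {"offset": [-0.01, 0, 0], "roll": -5.5, "gripper": 255}
    - {"offset": [-0.01, 0, 0], "roll": -6.5, "gripper": 255}
    - {"offset": [-0.01, 0, 0], "roll": -7.5, "gripper": 255}
    - {"offset": [-0.01, 0, 0], "roll": -8.5, "gripper": 255}
    - {"offset": [-0.01, 0, 0], "roll": -9, "gripper": 255}

```text
time: 31.3
tool_pos: [574.5, 145.1, 146.1]
eef_rot: [0.897, 0.443, 0.002, 0.001]
wrist_force: [1.3, 0.3, 15.7]
grip_width: 6.3
```

>>> drive_tool:
  increments:
    - {"offset": [0, 0, -0.02], "roll": -1, "gripper": 255}
    - {"offset": [0, 0, -0.02], "roll": -2, "gripper": 255}
    - {"offset": [0, 0, -0.02], "roll": -3.2, "gripper": 255}
    - {"offset": [0, 0, -0.02], "roll": -4.4, "gripper": 255}
    - {"offset": [0, 0, -0.02], "roll": -5.6, "gripper": 255}
    - {"offset": [0, 0, -0.02], "roll": -6.8, "gripper": 255}
    - {"offset": [0, 0, -0.02], "roll": -8, "gripper": 255}
    - {"offset": [0, 0, -0.02], "roll": -9, "gripper": 255}
    - {"offset": [0, 0, -0.02], "roll": -9.7, "gripper": 255}
    - {"offset": [0, 0, -0.02], "roll": -9.7, "gripper": 255}

```text
time: 32.55
tool_pos: [575.1, 144.5, 145.9]
eef_rot: [0.999, 0.037, 0.003, 0.001]
wrist_force: [-0.2, -3.1, 21.9]
grip_width: 6.0
```

```bash
python3 - <<'E'
from h import *
o=observe();print(o["time"],o["tool_pos"],o["wrist_force"],o["moment"],o["grip_width"])
q=o["eef_rot"];print(2*np.degrees(np.arctan2(q[1],q[0]))-90)
E
```

```text
32.55 [575.11933053 144.51164421 145.93339212] [-0.22383449 -3.05707334 21.90947786] [-0.51033609  0.08929922  0.31906092] 6.010559940453335
-85.80487880218143
```

At the turn stop. I'll release the far head the same way.

>>> drive_tool:
  increments:
    - {"offset": [0, 0, 0.04], "roll": 0, "gripper": 255}
    - {"offset": [0, 0, 0.08], "roll": 0, "gripper": 255}
    - {"offset": [0, 0, 0.08], "roll": 0, "gripper": 180}
    - {"offset": [0, 0, 0.08], "roll": 0, "gripper": 150}
    - {"offset": [0, 0, 0.08], "roll": 0, "gripper": 150}
    - {"offset": [0, 0, 0.08], "roll": 0, "gripper": 150}
    - {"offset": [0, 0, 0.3], "roll": 0, "gripper": 150}
    - {"offset": [0, 0, 0.8], "roll": 0, "gripper": 150}
    - {"offset": [0, 0, 1.3], "roll": 0, "gripper": 150}
    - {"offset": [0, 0, 1.5], "roll": 0, "gripper": 150}

```text
time: 33.8
tool_pos: [573.5, 145.3, 234.9]
eef_rot: [0.999, 0.037, 0.002, -0.0]
wrist_force: [-0.1, 0.4, -0.0]
grip_width: 35.1
```

>>> drive_tool:
  increments:
    - {"offset": [-0.1, -0.5, 0.2], "roll": 2, "gripper": 150}
    - {"offset": [-0.4, -1.2, 0.4], "roll": 4, "gripper": 150}
    - {"offset": [-0.8, -1.8, 0.6], "roll": 6, "gripper": 150}
    - {"offset": [-1.0, -2.0, 0.6], "roll": 8, "gripper": 150}
    - {"offset": [-1, -2, 0.6], "roll": 10, "gripper": 150}
    - {"offset": [-1, -2, 0.6], "roll": 12, "gripper": 150}
    - {"offset": [-1, -2, 0.6], "roll": 14, "gripper": 150}
    - {"offset": [-1, -2, 0.6], "roll": 16, "gripper": 150}
    - {"offset": [-1, -2, 0.6], "roll": 18, "gripper": 150}
    - {"offset": [-1, -2, 0.6], "roll": 18.7, "gripper": 150}

```text
time: 35.05
tool_pos: [512.0, 25.3, 267.5]
eef_rot: [0.657, 0.754, -0.0, -0.0]
wrist_force: [0.7, 0.3, 0.1]
grip_width: 35.4
```

```bash
python3 - <<'E'
from h import *
get_image("wrist");get_image("wrist");get_image("wrist")
o=observe();print(o["time"],o["tool_pos"],o["wrist_force"],o["grip_width"])
c,im=snap("wrist","w18.png")
pins("wrist",["near_head","far_head","fin"],c)
c=camera_params("side");snap("side","s18.png")
pins("side",["near_head","far_head","fin"],c)
cv2.imwrite("pics/s18z.png",cv2.resize(cv2.imread("pics/s18.png")[140:280,160:340],None,fx=4,fy=4,interpolation=2))
E
```

```text
35.2 [512.04410871  25.25677867 267.61407152] [0.20073374 0.54612292 0.501218  ] 35.20939570773046
wrist near_head 0.98 [418.5 125.3 160. ] {}
wrist far_head 0.56 [570.7 143.  162.1] {}
wrist far_head 0.25 [ 413.  -216.6   -1.9] {}
wrist fin 0.91 [508.   71.5 147.6] {}
side far_head 0.58 [575.  145.3 163.1] {}
side far_head 0.21 [419.4 121.  163.8] {}
side fin 0.56 [505.2  75.  148.5] {}
```

View pics/w18.png

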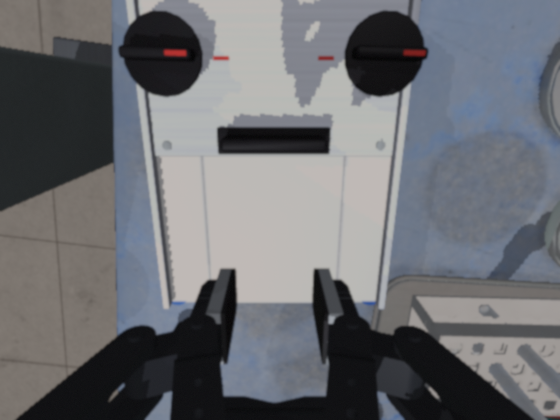

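View pics/s18z.png

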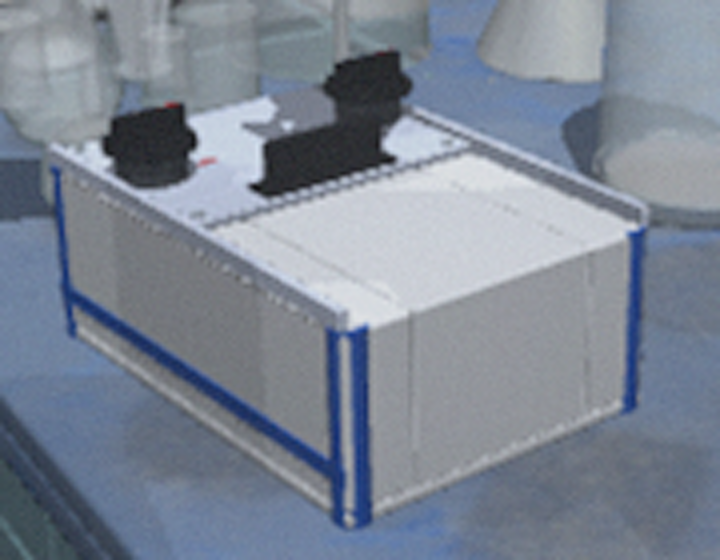

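```bash
python3 - <<'E'
from h import *
print(hand_in())
E
```

```text
the job is handed in; nothing more can be done
None
```

The job is done and handed in at about 35 s of the 72 s allowed; the hand-in reported no verdict.

**What I did:** I picked the white bottle up by its cap and stood it in the middle of the open compartment. I pushed the cover by its fin until it met the stop, reading about 18 N there. Then I gripped each fastener wing, pressed it to the bottom and turned it clockwise to its turn stop (the tool turned about 94°). I eased off and let go.

**Last checks:**
- **Fasteners:** both wings lie across the carrier, along its x. The networks put the wing tops at about 160–164 mm. About 161.5 mm is expected when caught, and 166 mm when open.
- **Cover:** the fin is still at the home position, within a few millimetres.
- **Bottle:** it stood upright in the last view before the cover closed. It can't be seen now.
- **Bystanders:** I never went near the amber bottle or the stopper after lifting the white bottle. I did not re-measure either at the end.
- **Disagreements:** the networks gave a few stray results. A low-score far head turned up near the stopper. The side camera did not report the near head in the last look, and labelled that spot as a far head with a low score.

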